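Clamp a vial carton on the carry board

ROBOT

A 6-joint arm with a two-finger parallel gripper is mounted at the origin on a cart in front of the work surface, level with it; the furniture and walls round the work are solid. World frame = base frame: x ahead of the robot, y to its left, z up, the work surface at z = 0. Lengths are in mm, angles in degrees, forces in N, time in s.
With the tool pointing down it reaches from about 300 to 850 mm from the base axis. Payload 4.2 kg.
Tool frame: the origin (TCP) lies midway between the tips of the shut fingers; the grasp point (between the pads) lies 19 mm behind it; z points along the fingers, y is the line along which they close (so a half turn about z gives the same grasp; the last joint's range is limited). The gripper opens to 91 mm and grips with 3 to 60 N. Pads are 32 mm wide; open, the fingers measure 118 mm over their backs; the gripper's body (76 mm by 178 mm) begins 60 mm behind the grasp point.
Start: joints at [-70.417, 18.312, 89.639, -0, 72.044, -1.146], TCP at [203.53, -537.791, 213.976] pointing down, gripper open.
Joint ranges: [-177.97, 177.97], [-48.28, 115.42], [12.27, 149.76], [-77.06, 257.06], [2.81, 150.46], [-146.56, 146.56]. Speed limits (degrees/s): [147.25, 147.25, 180, 180, 180, 180].

INTERFACE

Orientations are given as [roll, pitch, yaw] about the fixed x, y, z axes, in that order (R = Rz(yaw) Ry(pitch) Rx(roll)).
In Python, from workcell import env gives the robot as it stands.
- The arm moves only by the shell command python3 -m jog 'ROWS' [FORCE]. ROWS is a JSON object of lists of equal length, an entry for each row: "jaw": the finger opening in mm, from 0 to 91.2; "slide": the shift along the tool's x, y, z in units of 30 mm (1.0 is 30 mm), a list of three; "spin": the turn about the tool's z in units of 8 degrees (1.0 is 8 degrees). In form: {"jaw": [jaw, ...], "slide": [[dx, dy, dz], ...], "spin": [spin, ...]}. A call has 1 to 10 rows; each row shifts and turns the commanded pose from where the row before left it, along the tool's axes as they then stand; what a row does not reach is not made up. A row lasts 1/10 s, in which the tool goes at most 50 mm and 8.59 degrees, less where a joint would pass 70% of its speed; a pose out of reach is approached as far as the arm can. A call is refused whole if a number of a shift passes 1 or a number of a turn 1, either way. A call with a gripper value outside its range is refused whole. The fingers move at their own pace and stop on an object; FORCE is the grip in N (left out, the last holds). Time passes only in rows, so rows that do not move let the fingers close. It gives the time, the measured TCP pose, the force, the opening and the grip force at its end, in the units of the state.
- env.state(): the state, without advancing time (a new reading comes with each control period).
- env.grab_frame(name): name is "scene" or "top" or "wrist"; returns the picture (400x640x3 uint8, red, green, blue); there is no depth.
- env.camera_model(name): a dict with "fx", "fy", "cx", "cy" (pixels), "camera_from_world" (4x4, takes a point from world to camera coordinates). Camera axes: x right, y up, looking along -z (the intrinsics and any distortion apply to the point x, -y, -z); pixel columns grow to the right and rows downward; lengths in mm; the calibration is good to about 2 mm. A picture is of the moment at which its call begins: read the wrist's pose just before it. camera_model takes no time and is no camera call; for the wrist camera it gives the pose at the moment of the call.
- env.job_done(): hands the job in; it is judged then, once.
The state is a dict: "time_s": time; "qpos": joint angles; "qvel": joint speeds; "effort": joint torques, N m; "ee_pos": TCP position; "ee_rot": TCP orientation; "force": force on the tool from outside, world axes, zero at the start; "torque": the same for the moment, N m; "gripper_width": finger opening in mm; "gripper_force": force on a finger pad.
Only numpy, scipy, OpenCV 4.12 (cv2) and the standard library are available. Lean on these libraries where they do the work, as an engineer would, in place of code of your own. Each camera call takes 0.05 s, during which the arm holds its last target. There are 200 camera calls.

TASK

Get the small vial carton ready for transport: set it upright on the grey carry board and slide it home into the corner of the low aluminium fence, its long side along the long wall, pressing it gently against both walls so that it touches them. Then push the red clamp handle down until the toggle goes over centre and rests on its stop, so that the rubber pad holds the carton there; do not ram the fence or go on forcing the handle once it is home, leave the loose vials and the ointment tube alone, and let go of everything.

Things in the scene. Friction and masses are not known exactly. Their poses are not given: they have to be found in the camera images.
- carton: Loose white closed vial carton, 43 (x) x 58 (y) x 42 (z) mm, about 90 g, origin at the centre of its underside, z up. Starts upright on the worktop to the left of the board. Grasp it across its 43 mm (its x axis) from above, high enough that the fingertips clear the fence.
- board: Fixed grey carry board, 125 (x) x 300 (y) x 12 mm, origin at the centre of its underside. A steel toggle clamp stands on its middle, the fence is at its +y end, the red handle at its -y end. Clamp arm hinge at y 0, z 74; open, the 100 mm arm stands about upright, top at about z 185; closed, it lies level towards +y and its pad is centred at x 0, y 100.
- fence: Aluminium L-shaped corner fence fixed on the board, walls 12 mm high, 6 mm thick. Origin at the inner corner, level with the board's top; axes parallel to the board's. The long wall (50 mm) runs along y on the +x side of the nest, the short wall (44 mm) runs along -x on the -y (clamp) side, its inner face at y 0. The carton belongs at -x, +y of the origin: seated, its centre is at x -22, y +30 mm.
- handle_hinge (a point): Point on the handle's hinge axis (the board's x axis), 74 mm above the board's underside. The grip is a red bar 24 mm wide, 16 mm thick, from 47 to 117 mm out from here along the handle, sloping up towards -y. It is bent up or down about a point 10 mm from the hinge by an unmeasured angle of up to 0.22 rad, so its height at the stop is known only to about 20 mm. Axes as the board's.
- handle (a joint): Handle crank angle (rad): 0 fully open (1.26 rad above level), grows as it is pushed down; toggle centre at 1.20, stop at 1.26 (level). Friction holds it short of centre. With the carton in place, pushing 100 mm from the hinge takes about 2 N at first, rises to about 5 N as the pad presses (last 0.2 rad before centre), falls to nothing at centre; then it runs to its hard stop.
- clamp_pad: Sprung rubber pad at the clamp arm's end, 18 mm wide, 9 mm high; origin at the centre of its pressing face, z along its spindle, away from the carton. Clamped on the carton it is compressed by about 6 mm and presses with about 14 N.
- vial_8: Loose glass vial, blue cap, 21 x 21 x 38 mm; a bystander, to be left alone. Origin at the centre of its underside.
- vial_9: Loose glass vial, blue cap, 21 x 21 x 38 mm; a bystander, to be left alone. Origin at the centre of its underside.
- ointment_tube: Loose ointment tube lying on the worktop, 21 x 64 x 13 mm; a bystander, to be left alone. Origin at the centre of its underside.
Not all that is in view belongs to the job. Leave any pink or yellow look-alike of the carton alone.

How it is judged (in metres and radians):
On the way:
1. the carton is pressed home in the fence's corner with more than 1.5 N (within 2 mm of both walls, square to 0.08 rad) while the handle is still up (x of carton in the frame of fence between -0.024 and -0.019 m and y of carton in the frame of fence between 0.027 and 0.032 m and z of carton in the frame of fence below 0.003 m and angle between the y axis of carton and the y axis of fence, either way round below 0.08 rad and value of joint handle below 0.4 rad and contact force between carton and fence above 1.5 N), for 0.1 s.
At the end, for the whole second after the job is handed in: The handle is past centre on its stop (over 1.24 rad), the pad presses on the carton with more than 8 N, and the carton stands upright and still on the board, within 2 mm of both fence walls and square to them within 0.08 rad (value of joint handle above 1.24 rad and contact force between clamp_pad and carton above 8 N and x of carton in the frame of fence between -0.024 and -0.019 m and y of carton in the frame of fence between 0.027 and 0.032 m and z of carton in the frame of fence below 0.003 m and angle between the y axis of carton and the y axis of fence, either way round below 0.08 rad and angle between carton's own z axis and vertical below 0.05 rad and linear speed of carton below 0.01 m/s); the robot touches nothing.
It fails at once if the carton is pressed against the fence with more than 25 N (contact force between carton and fence above 25 N).
It fails at once if the robot presses on the board or its clamp and handle with more than 25 N (contact force between the arm and board above 25 N).
It fails at once if the robot's fingers press on the board or its clamp and handle with more than 25 N (contact force between the fingers and board above 25 N).
It fails at once if a loose vial or the ointment tube is moved by more than 20 mm (distance of any of vial_8, vial_9, ointment_tube from where it was at the start of the episode above 0.02 m).
It also fails if it takes over 69 s, if anything falls off the work surface, if the arm or the gripper's body presses on something with over 40 N, if the wrist force passes 120 N, or if a joint passes its speed limit or range.

## Working session

There is one attempt and no reset: what is moved stays moved. The work goes in short steps, Python scripts to look and compute and a shell command to move; the robot and the scene stay as the last step left them, time stands still between calls to the robot, and variables do not carry over. Pictures are saved under pics/ and viewed, at most 10 in all, crops included, and the job is handed in when it is done.

```bash
mkdir -p pics
python3 - <<'E'
from workcell import env
import cv2,numpy as np
s=env.state();print(s)
for n in("scene","top"):
    m=env.camera_model(n);print(n,{k:(np.round(v,3).tolist() if not isinstance(v,str) else v) for k,v in m.items()})
    cv2.imwrite(f"pics/{n}0.png",env.grab_frame(n)[:,:,::-1])
E
```

```text
{'time_s': 0.0, 'qpos': array([-7.04152844e+01,  1.83524066e+01,  8.97067639e+01, -1.77679365e-03,
        7.20416898e+01, -1.14387234e+00]), 'qvel': array([ 0.04300607,  0.04216938, -0.01240772,  0.05792125,  0.02013264,
       -0.13252671]), 'effort': array([ 2.18844660e-03, -4.12457657e+01, -2.31970632e+01,  7.31473952e-02,
        4.57364798e-02, -1.43874754e-04]), 'ee_pos': array([ 203.36070004, -537.30734117,  213.11016429]), 'ee_rot': array([-1.79899126e+02, -3.24547522e-04,  2.07291370e+01]), 'force': array([-0.45889761, -1.34222256,  0.16132949]), 'torque': array([-0.00221153, -0.02657688,  0.00999396]), 'gripper_force': 0.0, 'gripper_width': 91.24288648206108}
scene {'fx': 463.963, 'fy': 463.963, 'cx': 318.97, 'cy': 201.924, 'camera_from_world': [[-0.831, -0.557, -0.018, 513.053], [0.261, -0.417, 0.871, -173.582], [-0.492, 0.718, 0.492, -1091.225], [0.0, 0.0, 0.0, 1.0]]}
top {'fx': 417.893, 'fy': 417.893, 'cx': 318.565, 'cy': 204.432, 'camera_from_world': [[-0.025, -1.0, -0.007, 142.458], [0.991, -0.026, 0.129, -542.19], [-0.129, -0.003, 0.992, -1281.35], [0.0, 0.0, 0.0, 1.0]]}
```

View pics/top0.png

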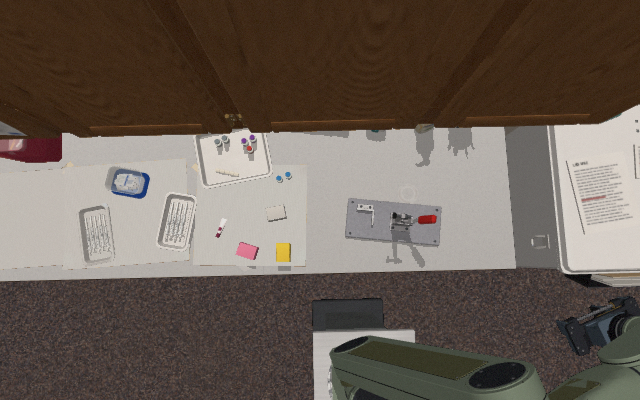

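View pics/scene0.png

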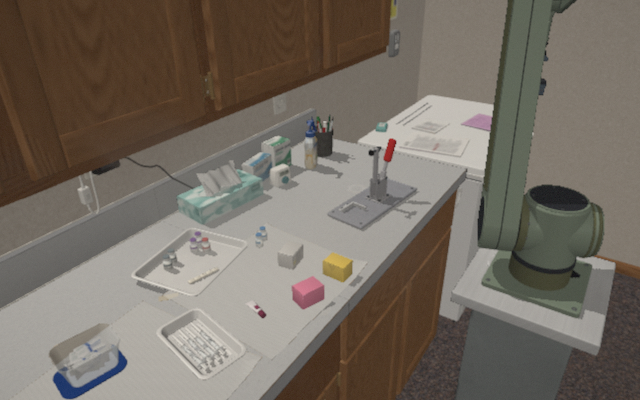

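The top view shows the white carton at (276,213). The look-alikes are pink at (247,251) and yellow at (283,252), and the white trays and tissue box lie elsewhere. The vials are at (279,178) and (288,175), and the tube is at (221,228). The board is centred near (394,222), with the fence at about (366,213) and the red handle at (427,219). I choose the white carton at (276,213) and will check it in a close crop.

```bash
cat > h.py <<'E'
from workcell import env
import cv2,numpy as np
def ray(n,u,v,m=None):
    m=m or env.camera_model(n);T=np.array(m["camera_from_world"])
    d=np.array([(u-m["cx"])/m["fx"],-(v-m["cy"])/m["fy"],-1.])
    return -T[:3,:3].T@T[:3,3],T[:3,:3].T@d
def onz(n,u,v,z,m=None):
    o,d=ray(n,u,v,m);return (o+d*(z-o[2])/d[2])
def proj(n,p,m=None):
    m=m or env.camera_model(n);T=np.array(m["camera_from_world"]);c=T[:3,:3]@p+T[:3,3]
    return np.array([m["cx"]+m["fx"]*c[0]/-c[2],m["cy"]-m["fy"]*c[1]/-c[2]])
def tri(r1,r2):
    (a,d),(b,e)=r1,r2
    s=np.linalg.lstsq(np.c_[d,-e],b-a,rcond=None)[0]
    p,q=a+s[0]*d,b+s[1]*e
    return (p+q)/2,np.linalg.norm(p-q)
E
python3 - <<'E'
from h import *
im=cv2.imread("pics/top0.png");sc=cv2.imread("pics/scene0.png")
a=cv2.resize(im[165:265,205:455],(800,320),interpolation=cv2.INTER_CUBIC)
b=cv2.resize(sc[130:230,320:430],(308,280),interpolation=cv2.INTER_CUBIC)
c=cv2.resize(sc[220:320,240:370],(364,280),interpolation=cv2.INTER_CUBIC)
o=np.zeros((600,800,3),np.uint8);o[:320]=a;o[320:,:308]=b;o[320:,330:694]=c
cv2.imwrite("pics/c1.png",o)
hsv=cv2.cvtColor(im,cv2.COLOR_BGR2HSV);g=im.astype(int).mean(2)
for l in [(262,200,292,226)]:
    print(g[200:228:2,260:294:2].astype(int))
hs=cv2.cvtColor(im,cv2.COLOR_BGR2HSV)
bd=((hs[...,2]<165)).astype(np.uint8);bd[:190]=0;bd[260:]=0;bd[:,:335]=0;bd[:,450:]=0
cs=max(cv2.findContours(bd,0,2)[0],key=cv2.contourArea);print(cv2.minAreaRect(cs))
E
```

```text
[[188 191 189 190 190 191 190 187 188 188 188 190 190 188 192 191 188]
 [191 189 188 191 191 190 187 188 191 189 191 189 189 189 194 187 189]
 [189 189 189 189 192 190 188 189 191 187 189 190 186 190 192 190 188]
 [191 188 187 190 190 185 188 153 194 196 195 194 130 192 191 187 191]
 [189 190 189 191 194 193 196 193 193 193 191 193 125 191 190 187 190]
 [191 190 188 200 194 191 193 192 192 192 191 188 139 191 189 188 190]
 [190 188 190 180 192 191 190 188 191 190 188 191 168 188 188 190 189]
 [189 190 188 190 190 188 190 187 185 187 185 187 186 188 190 188 189]
 [188 188 188 187 186 189 188 186 185 185 185 183 178 128 189 190 190]
 [191 190 193 189 184 185 184 182 189 189 120  84  94 107 185 189 189]
 [189 190 192 188 154 123  89  92  90 186 191 190 189 186 187 188 190]
 [186 189 189 186 189 190 188 190 193 189 187 188 191 187 189 190 189]
 [188 190 191 187 189 191 188 189 191 188 190 189 188 186 188 190 190]
 [189 191 190 188 189 190 186 190 190 188 192 191 186 188 191 188 189]]
((392.3436584472656, 230.5009765625), (95.42530059814453, 57.93346405029297), 5.355825901031494)
```

View pics/c1.png

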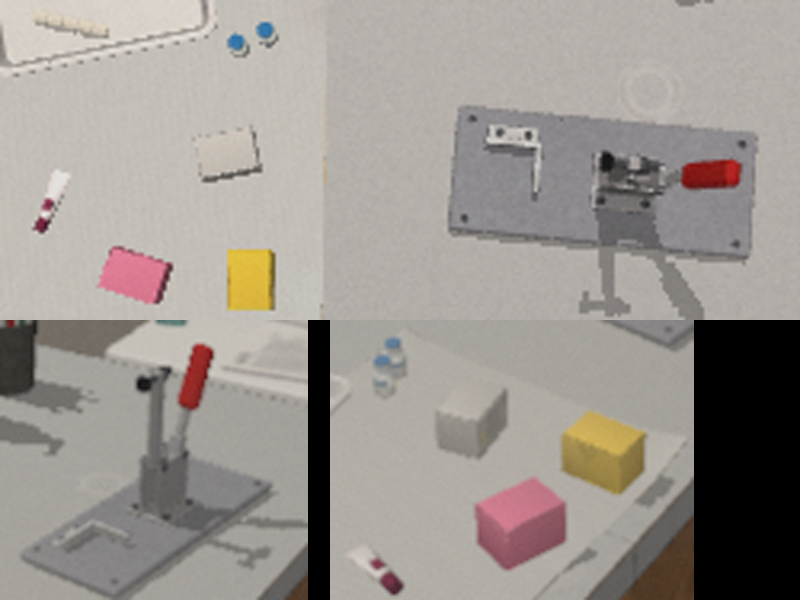

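The crop confirms the choice: a white box at about (276,213) beside the yellow and pink ones. The fence's inner corner is near crop (534,147), and the clamp and handle are up.

Run:
```python
from h import *
f=lambda p:(205+p[0]/3.2-.5+.16,165+p[1]/3.2-.5+.16)
P=lambda l,z:np.array([onz("top",*f(p),z) for p in l])
def ang(a,b):d=b-a;return np.round([np.linalg.norm(d[:2]),np.degrees(np.arctan2(d[1],d[0]))],1)
C=P([(193,138),(254,126),(261,168),(201,181)],42);print("carton",C.round(0)[:,:2].tolist(),C.mean(0).round(1))
for i in range(4):print(ang(C[i],C[(i+1)%4]))
B=P([(460,106),(757,131),(748,255),(450,232)],12);print("board",B.round(0)[:,:2].tolist(),B.mean(0).round(1))
for i in range(4):print(ang(B[i],B[(i+1)%4]))
S=P([(472,118),(742,143),(736,244),(464,218)],12);print("screws",S.mean(0).round(1))
for i in range(4):print(ang(S[i],S[(i+1)%4]))
print("fence top inner corner",P([(535,147)],24).round(1), "ends",P([(487,143),(534,195)],24).round(1).tolist())
print("vials",P([(237,42),(266,31)],38).round(0).tolist())
print("tube",P([(52,202)],10).round(0).tolist())
```

```text
carton [[539.0, 297.0], [549.0, 237.0], [507.0, 231.0], [496.0, 289.0]] [522.7 263.4  42. ]
[ 60.8 -80.2]
[  42.  -171.5]
[ 59.8 100.8]
[43.1 10. ]
board [[568.0, 32.0], [535.0, -264.0], [412.0, -247.0], [442.0, 46.0]] [ 489. -108.   12.]
[297.8 -96.4]
[124.3 172.3]
[295.1  84.1]
[126.8  -6.4]
screws [ 489.1 -107.8   12. ]
[270.6 -96.8]
[101.1 173.1]
[270.   83.1]
[100.7  -6.6]
fence top inner corner [[523.1 -39.8  24. ]] ends [[528.3, 7.6, 24.0], [475.5, -36.8, 24.0]]
vials [[634.0, 253.0, 38.0], [644.0, 224.0, 38.0]]
tube [[482.0, 442.0, 10.0]]
```

Board centre is (489,-108) with yaw -6.6°. The carton is at (523,263) with yaw about 9.8°, and its sides measure 60x42, which fits. The seated target is about (505,-8), which in the board frame agrees with the pad position. Moving now.

```bash
python3 -m jog '{"jaw":[65,65,65,65,65,65,65,65,65,65],"slide":[[0,0,-1],[0.5,-0.5,-1],[0.9,-0.95,0],[0.9,-0.95,0],[0.9,-0.95,0],[0.9,-0.95,0],[0.9,-0.95,0],[0.9,-0.95,0],[0.9,-0.95,0],[0.9,-0.95,0]],"spin":[0,0,0,0,0,0,0,0,0,0]}' 15; python3 -m jog '{"jaw":[65,65,65,65,65,65,65,65,65,65],"slide":[[0.9,-0.95,0],[0.9,-0.95,0],[0.9,-0.95,0],[0.9,-0.95,0],[0.9,-0.95,0],[0.9,-0.95,0],[0.9,-0.95,0],[0.9,-0.95,0],[0.9,-0.95,0],[0.9,-0.95,0]],"spin":[0,0,0,0,0,0,0,0,0,0]}' ; python3 -m jog '{"jaw":[65,65,65,65,65,65,65,65,65,65],"slide":[[0,0,0],[0,0,0],[0,0,0],[0,0,0],[0,0,0],[0,0,0],[0,0,0],[0,0,0],[0,0,0],[0,0,0]],"spin":[-1,-1,-1,-1,-1,-1,-1,-1,-1,-0.9]}'
```

```text
time_s: 1.1
ee_pos: [333.6, -227.1, 273.7]
ee_rot: [-180.0, 0.0, 20.7]
force: [1.4, 1.1, 0.3]
gripper_width: 65.1
gripper_force: 0.0
time_s: 2.1
ee_pos: [485.3, 134.9, 273.6]
ee_rot: [180.0, 0.0, 20.8]
force: [1.0, -0.3, 0.7]
gripper_width: 64.9
gripper_force: 0.0
time_s: 3.1
ee_pos: [484.9, 133.3, 273.5]
ee_rot: [-179.9, 0.0, 100.2]
force: [0.5, -0.8, -0.1]
gripper_width: 64.8
gripper_force: 0.0
```

```bash
python3 -m jog '{"jaw":[65,65,65,65,65,65],"slide":[[0.8,0.4,0],[0.8,0.4,0],[0.8,0.4,0.5],[0.8,0.4,0.5],[0.83,0.41,0.5],[0,0,0]],"spin":[0,0,0,0,0,0]}'
python3 - <<'E'
from h import *
m=env.camera_model("wrist");im=env.grab_frame("wrist")[:,:,::-1];cv2.imwrite("pics/w1.png",im)
print(env.state()["ee_pos"]); import pickle;pickle.dump(m,open("w1.pkl","wb"))
E
```

```text
time_s: 3.7
ee_pos: [523.0, 265.0, 225.6]
ee_rot: [-179.7, 0.0, 100.1]
force: [-1.0, -1.3, -0.8]
gripper_width: 64.9
gripper_force: 0.0
[523.06257806 263.56040276 226.90463434]
```

View pics/w1.png

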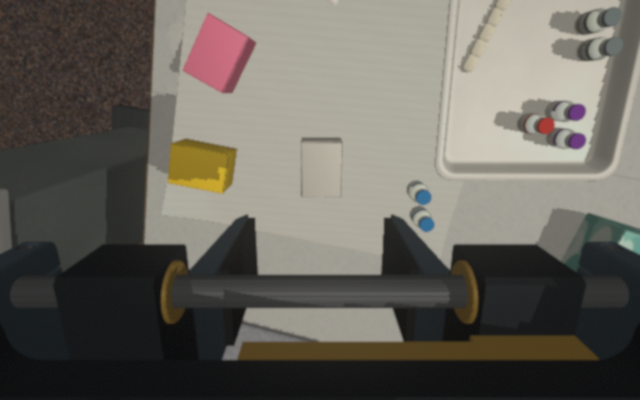

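The wrist view shows the carton's top face at about (302..342, 141..197), square to the image. Fingers straddle it in x. I'll measure it.

Run:
```python
from h import *
import pickle
m=pickle.load(open("w1.pkl","rb"));im=cv2.imread("pics/w1.png");g=cv2.cvtColor(im,cv2.COLOR_BGR2GRAY)
s=im.astype(int)
print(g[165,294:352].tolist());print(g[130:206,320].tolist())
C=np.array([onz("wrist",u,v,42,m) for u,v in [(302,141),(341.5,140),(342,197),(302,198)]])
print(C.round(1),C.mean(0))
for i in range(4):
    d=C[(i+1)%4]-C[i];print(np.linalg.norm(d),np.degrees(np.arctan2(d[1],d[0])))
```

```text
[171, 171, 170, 171, 170, 167, 160, 152, 155, 163, 166, 166, 167, 166, 167, 167, 168, 168, 169, 169, 169, 169, 170, 171, 171, 172, 171, 172, 172, 172, 173, 174, 173, 174, 174, 175, 175, 175, 176, 176, 177, 177, 178, 178, 178, 175, 167, 160, 161, 167, 170, 171, 170, 170, 171, 171, 170, 170]
[169, 170, 170, 171, 171, 169, 160, 136, 111, 103, 111, 126, 141, 157, 169, 174, 175, 174, 174, 173, 173, 174, 173, 173, 173, 172, 173, 173, 172, 171, 172, 171, 172, 172, 172, 171, 172, 171, 172, 171, 171, 171, 171, 171, 171, 170, 170, 170, 170, 169, 169, 170, 169, 170, 169, 169, 169, 169, 169, 168, 168, 167, 169, 168, 168, 166, 167, 168, 169, 170, 169, 168, 169, 169, 170, 170]
[[500.6 291.5  42. ]
 [538.9 299.3  42. ]
 [550.6 241.7  42. ]
 [510.1 233.3  42. ]] [525.04431823 266.46799555  42.        ]
39.122532971917416 11.526067292541699
58.81933064859727 -78.47957169669733
41.414072877779134 -168.37494917331227
58.935666679771046 99.29215585804285
```

```bash
python3 -m jog '{"jaw":[65,65,65,65,65,65,65],"slide":[[0.03,0.03,1],[0,0,1],[0,0,1],[0,0,1],[0,0,1],[0,0,1],[0,0,0]],"spin":[0,0,0,0,0,0,0]}'; python3 -m jog '{"jaw":[65,65,65],"slide":[[0,0,0.5],[0,0,0.4],[0,0,0]],"spin":[0,0,0]}'
```

```text
time_s: 4.45
ee_pos: [521.8, 261.6, 45.8]
ee_rot: [-179.5, 0.2, 99.9]
force: [-1.3, 0.2, -0.3]
gripper_width: 64.7
gripper_force: 0.0
time_s: 4.75
ee_pos: [524.0, 263.3, 21.7]
ee_rot: [-179.9, 0.0, 99.9]
force: [0.0, 0.2, 0.6]
gripper_width: 65.1
gripper_force: 0.0
```

```bash
python3 -m jog '{"jaw":[65,40,40,40,40,40,40,40],"slide":[[0,0,0.1],[0,0,0],[0,0,0],[0,0,0],[0,0,0],[0,0,0],[0,0,0],[0,0,0]],"spin":[0,0,0,0,0,0,0,0]}' 15; python3 -m jog '{"jaw":[40,40,40,40,40,40],"slide":[[0,0,-0.5],[0,0,-1],[0,0,-1],[0,0,-1],[0,0,0],[0,0,0]],"spin":[0,0,0,0,0,0]}'
python3 - <<'E'
from h import *
print(np.mean([env.state()["ee_pos"]],0))
E
```

```text
time_s: 5.55
ee_pos: [524.7, 264.0, 19.4]
ee_rot: [180.0, -0.0, 99.9]
force: [-0.9, -0.2, 5.2]
gripper_width: 43.4
gripper_force: 15.0
time_s: 6.15
ee_pos: [524.2, 263.7, 123.5]
ee_rot: [-180.0, 0.0, 99.9]
force: [-0.5, -0.0, -1.6]
gripper_width: 43.2
gripper_force: 15.0
[524.19029943 263.7147837  123.53854818]
```

```bash
python3 -m jog '{"jaw":[40,40,40,40,40,40,40,40,40,40],"slide":[[-0.89,-0.27,0],[-0.89,-0.27,0],[-0.89,-0.27,0],[-0.89,-0.27,0],[-0.89,-0.27,0],[-0.89,-0.27,0],[-0.89,-0.27,0],[-0.89,-0.27,0],[-0.89,-0.27,0],[0,0,0]],"spin":[0,0,0,0,0,0,0,0,0,0]}'; python3 -m jog '{"jaw":[40,40,40,40,40,40],"slide":[[0,0,0],[0,0,0],[0,0,0],[0,0,0.5],[0,0,0.5],[0,0,0]],"spin":[0.7,0.7,0.65,0,0,0]}'
python3 - <<'E'
from h import *
for n in("scene","top"):cv2.imwrite(f"pics/{n}1.png",env.grab_frame(n)[:,:,::-1])
print(env.state()["ee_pos"],proj("scene",np.array([505,-8,30.])))
im=cv2.imread("pics/scene1.png");t=cv2.imread("pics/top1.png")
o=np.zeros((600,800,3),np.uint8)
o[:,:560]=cv2.resize(im[130:250,310:422],(560,600),interpolation=cv2.INTER_CUBIC)
o[:300,560:]=cv2.resize(t[180:255,340:400],(240,300),interpolation=cv2.INTER_CUBIC)
cv2.imwrite("pics/c2.png",o)
E
```

```text
time_s: 7.15
ee_pos: [492.0, 12.1, 121.8]
ee_rot: [-179.7, 0.0, 99.8]
force: [0.1, 0.5, -0.9]
gripper_width: 43.4
gripper_force: 15.0
time_s: 7.75
ee_pos: [491.5, 15.2, 90.9]
ee_rot: [-179.6, 0.0, 83.6]
force: [-0.7, -0.2, -1.1]
gripper_width: 43.1
gripper_force: 15.0
[493.48204119  15.04640817  93.0311602 ] [352.99052392 206.19370095]
```

View pics/c2.png

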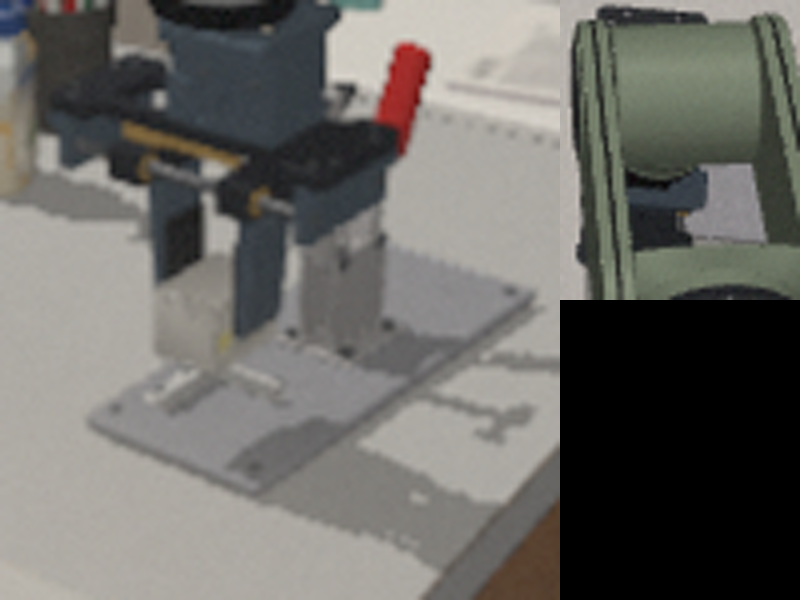

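The carton hangs upright between the fingers above the nest, clear of the clamp and fence. Lowering.

```bash
python3 -m jog '{"jaw":[40,40,40,40,40],"slide":[[0,0,0.7],[0,0,0.7],[0,0,0.4],[0,0,0],[0,0,0]],"spin":[0,0,0,0,0]}';python3 -m jog '{"jaw":[40,40,40],"slide":[[0,0,0.1],[0,0,0],[0,0,0]],"spin":[0,0,0]}';python3 -m jog '{"jaw":[40,40,40],"slide":[[0,0,0.05],[0,0,0],[0,0,0]],"spin":[0,0,0]}'
```

```text
time_s: 8.35
ee_pos: [494.7, 14.7, 40.4]
ee_rot: [180.0, -0.0, 83.5]
force: [-0.1, 0.3, -0.5]
gripper_width: 43.2
gripper_force: 15.0
time_s: 8.65
ee_pos: [494.4, 14.6, 37.4]
ee_rot: [179.9, -0.0, 83.5]
force: [-0.0, 0.3, -0.7]
gripper_width: 43.4
gripper_force: 15.0
time_s: 8.95
ee_pos: [494.1, 14.6, 35.5]
ee_rot: [180.0, 0.0, 83.5]
force: [0.8, -0.3, -2.0]
gripper_width: 43.0
gripper_force: 15.0
```

```bash
for i in 1 2; do python3 -m jog '{"jaw":[40,40,40],"slide":[[0,0,0.05],[0,0,0],[0,0,0]],"spin":[0,0,0]}'|grep -E "pos|^force";done;  python3 -m jog '{"jaw":[40,40,40],"slide":[[0,0,0.03],[0,0,0],[0,0,0]],"spin":[0,0,0]}'
```

```text
ee_pos: [494.1, 14.6, 33.9]
force: [0.3, 0.7, -1.2]
ee_pos: [494.1, 14.6, 32.4]
force: [0.6, -0.4, -1.1]
time_s: 9.85
ee_pos: [494.1, 14.6, 31.5]
ee_rot: [-180.0, 0.0, 83.5]
force: [-0.3, 0.8, -1.7]
gripper_width: 43.4
gripper_force: 15.0
```

```bash
for i in 1 2 3; do python3 -m jog '{"jaw":[40,40,40],"slide":[[0,0,0.03],[0,0,0],[0,0,0]],"spin":[0,0,0]}'|grep -E "pos|^force";done
```

```text
ee_pos: [494.2, 14.6, 31.3]
force: [-1.7, 0.3, 5.7]
ee_pos: [494.2, 14.6, 31.3]
force: [-4.4, -0.5, 11.5]
ee_pos: [494.2, 14.6, 31.2]
force: [-5.3, -0.3, 19.2]
```

Board contact at TCP z 31.3, stiffness about 7 N/mm. I'll relieve it and slide along +x toward the long wall.

```bash
python3 -m jog '{"jaw":[40,40,40],"slide":[[0,0,-0.085],[0,0,0],[0,0,0]],"spin":[0,0,0]}'|grep -E "pos|^force"; python3 -m jog '{"jaw":[40,40,40,40],"slide":[[0,0.1,0],[0,0.1,0],[0,0,0],[0,0,0]],"spin":[0,0,0,0]}'|grep -E "pos|^force";for i in 1 2; do python3 -m jog '{"jaw":[40,40,40],"slide":[[0,0.04,0],[0,0,0],[0,0,0]],"spin":[0,0,0]}'|grep -E "pos|^force";done
```

```text
ee_pos: [494.1, 14.6, 31.2]
force: [-0.5, 0.5, 3.5]
ee_pos: [499.8, 13.9, 31.2]
force: [-2.0, 0.1, 1.4]
ee_pos: [501.7, 13.8, 31.2]
force: [-1.0, -0.9, -0.2]
ee_pos: [502.8, 13.6, 31.3]
force: [0.1, 0.4, -0.8]
```

```bash
python3 -m jog '{"jaw":[40,40,40,40,40],"slide":[[-0.2,0,0],[-0.2,0,0],[-0.15,0,0],[0,0,0],[0,0,0]],"spin":[0,0,0,0,0]}'|grep -E "pos|^force";for i in 1 2 3; do python3 -m jog '{"jaw":[40,40,40],"slide":[[0,0.03,0],[0,0,0],[0,0,0]],"spin":[0,0,0]}'|grep -E "pos|^force";done
```

```text
ee_pos: [500.6, -3.0, 31.4]
force: [0.1, 0.6, -1.1]
ee_pos: [501.5, -2.7, 31.4]
force: [-0.5, 0.2, -1.1]
ee_pos: [502.4, -2.9, 31.4]
force: [-0.7, 0.4, -1.5]
ee_pos: [503.3, -3.1, 31.4]
force: [-0.4, 0.0, -0.8]
```

```bash
for i in 1 2 3; do python3 -m jog '{"jaw":[40,40,40],"slide":[[0,0.03,0],[0,0,0],[0,0,0]],"spin":[0,0,0]}'|grep -E "pos|^force";done
```

```text
ee_pos: [504.2, -3.1, 31.4]
force: [-0.7, -0.4, -0.8]
ee_pos: [505.1, -3.3, 31.4]
force: [-1.0, -0.6, -1.2]
ee_pos: [505.3, -3.3, 31.3]
force: [-2.5, 0.2, 0.2]
```

```bash
python3 -m jog '{"jaw":[40,40,40],"slide":[[0,0.025,0],[0,0,0],[0,0,0]],"spin":[0,0,0]}'|grep -E "pos|^force|rot";for i in 1 2 3; do python3 -m jog '{"jaw":[40,40,40],"slide":[[-0.03,0,0],[0,0,0],[0,0,0]],"spin":[0,0,0]}'|grep -E "pos|^force|rot";done
```

```text
ee_pos: [505.4, -3.3, 31.2]
ee_rot: [-179.8, 0.0, 83.5]
force: [-4.8, 1.3, 2.8]
ee_pos: [505.4, -3.4, 31.3]
ee_rot: [-179.8, -0.1, 83.5]
force: [-4.8, 4.4, 2.4]
ee_pos: [505.3, -4.0, 31.3]
ee_rot: [-179.8, -0.1, 83.5]
force: [-4.9, 5.6, 2.3]
ee_pos: [505.2, -4.8, 31.3]
ee_rot: [-179.8, -0.1, 83.5]
force: [-5.0, 5.6, 2.8]
```

```bash
python3 -m jog '{"jaw":[40,40,40],"slide":[[0,-0.02,-0.015],[0,0,0],[0,0,0]],"spin":[0,0,0]}'|grep -E "pos|^force|rot";for i in 1 2 3; do python3 -m jog '{"jaw":[40,40,40],"slide":[[-0.025,0,0],[0,0,0],[0,0,0]],"spin":[0,0,0]}'|grep -E "pos|^force";done
```

```text
ee_pos: [505.1, -5.7, 31.5]
ee_rot: [-179.9, -0.0, 83.5]
force: [-3.1, 4.0, -0.9]
ee_pos: [505.0, -6.6, 31.5]
force: [-3.8, 3.0, -0.5]
ee_pos: [504.9, -7.4, 31.5]
force: [-4.1, 2.8, -1.8]
ee_pos: [504.8, -8.1, 31.5]
force: [-3.7, 2.8, -0.7]
```

```bash
for i in 1 2 3; do python3 -m jog '{"jaw":[40,40,40],"slide":[[-0.025,0,0],[0,0,0],[0,0,0]],"spin":[0,0,0]}'|grep -E "pos|^force";done
```

```text
ee_pos: [504.7, -8.9, 31.5]
force: [-4.5, 3.3, -0.9]
ee_pos: [504.6, -9.6, 31.5]
force: [-4.0, 2.3, -1.3]
ee_pos: [504.7, -9.7, 31.6]
force: [-4.7, 5.4, -0.7]
```

Contact with the short wall begins at y≈-9.7. One more step to confirm, then settle down and check.

```bash
python3 -m jog '{"jaw":[40,40,40],"slide":[[-0.025,0,0],[0,0,0],[0,0,0]],"spin":[0,0,0]}'|grep -E "pos|^force|rot";python3 -m jog '{"jaw":[40,40,40,40],"slide":[[0,0.01,0.015],[0,0,0],[0,0,0],[0,0,0]],"spin":[0,0,0,0]}'
python3 - <<'E'
from h import *
im=env.grab_frame("scene")[:,:,::-1]
a=im[165:235,325:405];cv2.imwrite("pics/c3.png",cv2.resize(a,(640,560),interpolation=cv2.INTER_CUBIC))
E
```

```text
ee_pos: [504.6, -9.8, 31.6]
ee_rot: [-179.9, -0.2, 83.4]
force: [-3.9, 8.1, -0.6]
time_s: 18.35
ee_pos: [504.7, -9.8, 31.5]
ee_rot: [-179.9, -0.2, 83.4]
force: [-4.2, 8.4, 1.9]
gripper_width: 43.2
gripper_force: 15.0
```

View pics/c3.png

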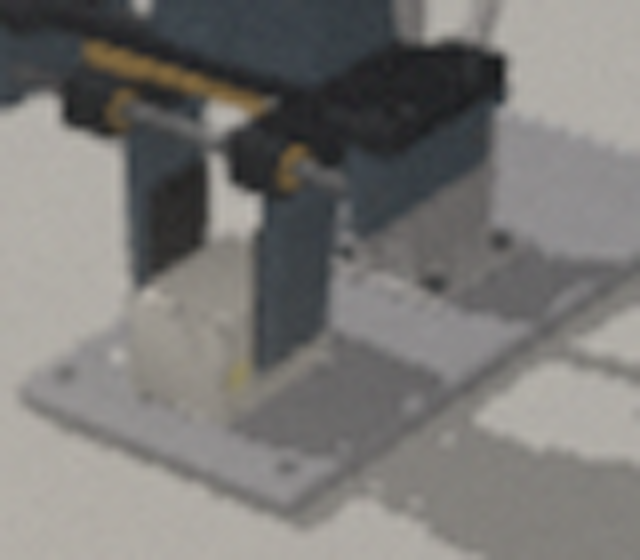

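The carton sits flat on the board in the fence corner with both walls pressed (about 4 N and 8 N), handle up. Releasing and rising.

```bash
python3 -m jog '{"jaw":[60,60,60,60,60,60,60],"slide":[[0,0,0],[0,0,0],[0,0,0],[0,0,0],[0,0,-0.3],[0,0,-0.8],[0,0,-1]],"spin":[0,0,0,0,0,0,0]}'; python3 -m jog '{"jaw":[60,60,60,60,60,0,0,0],"slide":[[0.3,0,-1],[0.5,0,-1],[0.5,0,-1],[0,0,-1],[0,0,-1],[0,0,-1],[0,0,0],[0,0,0]],"spin":[0,0,0,0,0,0,0,0]}'
python3 - <<'E'
from h import *
import pickle
m=env.camera_model("wrist");im=env.grab_frame("wrist")[:,:,::-1];cv2.imwrite("pics/w2.png",im);pickle.dump(m,open("w2.pkl","wb"))
s=env.grab_frame("scene")[:,:,::-1];cv2.imwrite("pics/scene2.png",s)
o=np.zeros((600,800,3),np.uint8);o[:250,:400]=cv2.resize(im,(400,250))
print(env.state()["ee_pos"])
for p in([505,-8,54],[487,-110,180]):print(proj("wrist",np.array(p,float),m),proj("scene",np.array(p,float)))
a=cv2.resize(s[130:230,320:430],(660,600),interpolation=cv2.INTER_CUBIC)
cv2.imwrite("pics/c4.png",a)
E
```

```text
time_s: 19.1
ee_pos: [504.9, -11.4, 94.8]
ee_rot: [-179.9, 0.0, 83.5]
force: [0.4, 0.4, 0.9]
gripper_width: 59.9
gripper_force: 0.0
time_s: 19.9
ee_pos: [509.9, 27.4, 275.1]
ee_rot: [179.9, -0.0, 83.5]
force: [0.2, -1.0, 0.1]
gripper_width: 38.4
gripper_force: 0.0
[509.13673504  27.3754636  273.36509569]
[317.68961381 194.53863712] [353.14636696 198.88211048]
[310.2675462  346.82142901] [377.49291663 147.08436834]
```

View pics/c4.png

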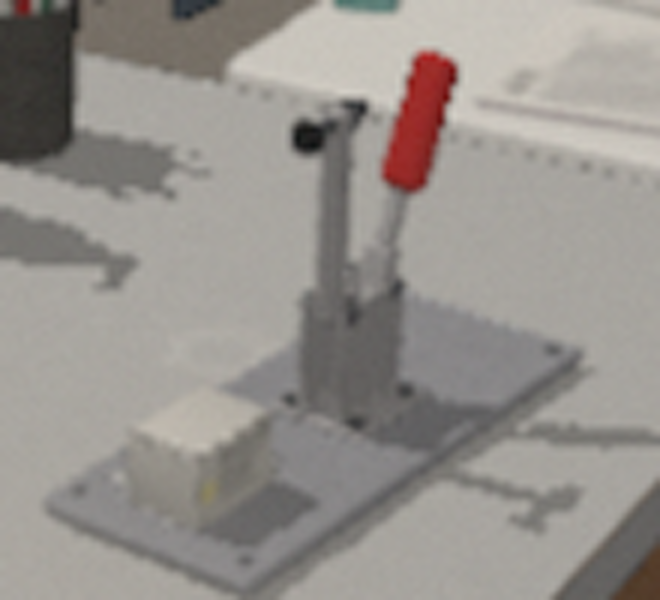

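The carton stands square in the fence corner, and the clamp arm and red handle are up. The grip runs from about scene pixel (392.5,140) at its top to (387.5,160) at its bottom. Measuring the handle by triangulation.

Run:
```python
from h import *
def red(f):
    im=cv2.imread(f);h=cv2.cvtColor(im,cv2.COLOR_BGR2HSV)
    k=(((h[...,0]<8)|(h[...,0]>172))&(h[...,1]>150)&(h[...,2]>60)).astype(np.uint8)
    k[:130]=0;k[260:]=0;k[:,:340]=0;k[:,460:]=0
    c=max(cv2.findContours(k,0,2)[0],key=cv2.contourArea);return c
R={}
for n,f in(("scene","pics/scene2.png"),("top","pics/top0.png")):
    c=red(f);r=cv2.minAreaRect(c);b=cv2.boxPoints(r);print(n,r,b.round(1).tolist())
    e=sorted([(b[i]+b[(i+1)%4])/2 for i in range(4)],key=lambda p:np.linalg.norm(p-np.array(r[0])))[2:]
    R[n]=e;print(e)
yaw=np.radians(-6.6);o=np.array([489,-108,0.]);M=np.array([[np.cos(yaw),-np.sin(yaw),0],[np.sin(yaw),np.cos(yaw),0],[0,0,1]])
for a in R["scene"]:
    for b in R["top"]:
        p,d=tri(ray("scene",*a),ray("top",*b));print(a,b,(M.T@(p-o)).round(1),round(d,1))
    # plane board x=0
    O,D=ray("scene",*a);O2=M.T@(O-o);D2=M.T@D
    print(" plane x=0:",(O2-D2*O2[0]/D2[0]).round(1))
```

```text
scene ((389.5377197265625, 149.867919921875), (6.730666637420654, 22.252408981323242), 15.945395469665527) [[383.20001220703125, 159.60000610351562], [389.3999938964844, 138.1999969482422], [395.79998779296875, 140.10000610351562], [389.70001220703125, 161.5]]
[array([392.59433, 139.1698 ], dtype=float32), array([386.4811 , 160.56604], dtype=float32)]
top ((426.5, 218.99998474121094), (7.619776248931885, 17.558616638183594), 83.6598129272461) [[417.3999938964844, 216.1999969482422], [434.79998779296875, 214.1999969482422], [435.6000061035156, 221.8000030517578], [418.20001220703125, 223.8000030517578]]
[array([435.22562, 218.03047], dtype=float32), array([417.77438, 219.9695 ], dtype=float32)]
[392.59433 139.1698 ] [435.22562 218.03047] [  2.3 -89.1 175.6] 1.1
[392.59433 139.1698 ] [417.77438 219.9695 ] [-16.9 -41.  195.7] 15.9
 plane x=0: [  0.  -84.2 177.8]
[386.4811  160.56604] [435.22562 218.03047] [  19.2 -105.5   95.3] 18.2
[386.4811  160.56604] [417.77438 219.9695 ] [ -1.8 -53.8 119.7] 0.6
 plane x=0: [  0.  -57.3 117.9]
```

The hinge works out at about board (0,-35,74), which fits z 74. The grip is bent about -0.18 rad (down). I'll shut the jaws, move over between the arm and the handle, and push along the arc.

```bash
python3 - <<'E'
import numpy as np
pr=None
for t in np.arange(0,1.27,.105):
    a=1.08-t;c=1.26-t;B=np.array([-35,74])+10*np.array([-np.cos(c),np.sin(c)])
    p=B+85*np.array([-np.cos(a),np.sin(a)])+8*np.array([np.sin(a),np.cos(a)])
    p[0]+=16*np.clip(a/.5,0,1)
    print(round(t,2),p.round(0),None if pr is None else ((p-pr)*[1,-1]/30).round(2));pr=p
E
python3 -m jog '{"jaw":[0,0,0,0,0,0,0,0,0],"slide":[[-0.87,-0.02,0],[-0.87,-0.02,0],[-0.87,-0.02,0],[-0.87,-0.02,0],[-0.87,-0.02,0],[-0.87,-0.02,0],[-0.85,-0.03,0],[0,0,0],[0,0,0]],"spin":[0,0,0,0,0,0,0,0,0]}'
python3 - <<'E'
from h import *
p=env.state()["ee_pos"]-[489,-108,0];c,s=np.cos(np.radians(-6.6)),np.sin(np.radians(-6.6))
print("board",p[0]*c+p[1]*s,-p[0]*s+p[1]*c,p[2])
E
```

```text
0.0 [-55. 162.] None
0.1 [-64. 158.] [-0.3   0.14]
0.21 [-73. 153.] [-0.29  0.17]
0.32 [-81. 147.] [-0.27  0.2 ]
0.42 [-88. 140.] [-0.24  0.23]
0.52 [-94. 132.] [-0.22  0.25]
0.63 [-102.  124.] [-0.24  0.27]
0.74 [-110.  115.] [-0.27  0.29]
0.84 [-117.  106.] [-0.24  0.31]
0.94 [-123.   96.] [-0.21  0.32]
1.05 [-129.   87.] [-0.17  0.33]
1.16 [-130.   77.] [-0.06  0.33]
1.26 [-130.   67.] [0.01 0.33]
time_s: 20.9
ee_pos: [484.4, -152.8, 273.2]
ee_rot: [-179.9, -0.1, 83.5]
force: [-0.1, -0.1, 0.9]
gripper_width: 0.6
gripper_force: 0.0
board 0.5585624010084773 -45.0159695532269 273.24932410607113
```

```bash
python3 -m jog '{"jaw":[0,0,0,0,0,0],"slide":[[0,0,0.8],[0,0,0.8],[0,0,0.8],[0,0,0.8],[0,0,0.5],[0,0,0]],"spin":[0,0,0,0,0,0]}'
python3 -m jog '{"jaw":[0,0,0,0],"slide":[[-0.2,0,0],[-0.2,0,0],[0,0,0],[0,0,0]],"spin":[0,0,0,0]}'|grep -E "pos|^force"
python3 - <<'E'
from h import *
s=env.grab_frame("scene")[:,:,::-1]
cv2.imwrite("pics/c5.png",cv2.resize(s[110:230,320:440],(600,600),interpolation=cv2.INTER_CUBIC))
E
```

```text
time_s: 21.5
ee_pos: [483.3, -151.1, 160.9]
ee_rot: [-179.7, -0.1, 83.6]
force: [-0.2, -0.2, 0.5]
gripper_width: 0.2
gripper_force: 0.0
ee_pos: [484.0, -165.3, 164.2]
force: [0.8, 0.8, 0.3]
```

View pics/c5.png

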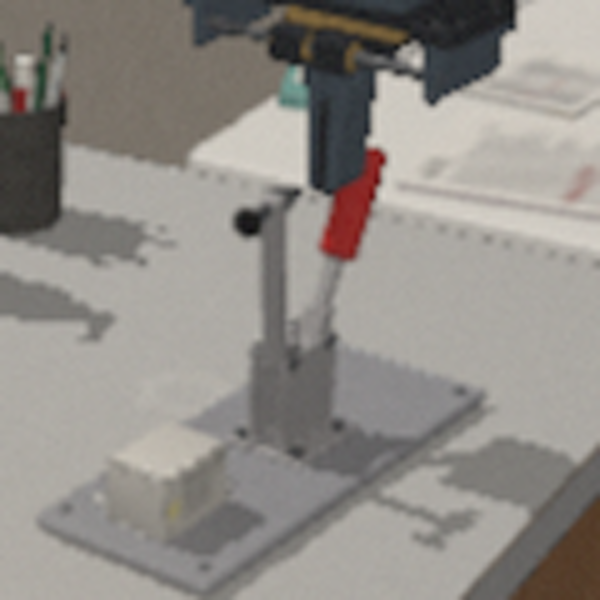

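The shut fingers are between arm and grip, just at the grip's upper face (crop about (345,185)). Now I follow the arc.

```bash
python3 -m jog '{"jaw":[0,0,0,0,0],"slide":[[-0.15,0,0.07],[-0.15,0,0.07],[-0.15,0,0.08],[-0.15,0,0.09],[0,0,0]],"spin":[0,0,0,0,0]}'|grep -E "pos|^force"
python3 -m jog '{"jaw":[0,0,0,0,0],"slide":[[-0.14,0,0.1],[-0.13,0,0.1],[-0.12,0,0.11],[-0.12,0,0.12],[0,0,0]],"spin":[0,0,0,0,0]}'|grep -E "pos|^force"
python3 -m jog '{"jaw":[0,0,0,0,0],"slide":[[-0.11,0,0.12],[-0.11,0,0.13],[-0.12,0,0.13],[-0.12,0,0.14],[0,0,0]],"spin":[0,0,0,0,0]}'|grep -E "pos|^force"
```

```text
ee_pos: [481.2, -183.5, 153.5]
force: [-0.1, -0.2, -1.0]
ee_pos: [479.4, -198.4, 140.5]
force: [0.1, -0.4, -0.1]
ee_pos: [478.0, -212.2, 124.8]
force: [0.2, -0.1, -0.1]
```

```bash
cat >> h.py <<'E'
def redinfo():
    im=env.grab_frame("scene")[:,:,::-1];h=cv2.cvtColor(np.ascontiguousarray(im),cv2.COLOR_BGR2HSV)
    k=(((h[...,0]<8)|(h[...,0]>172))&(h[...,1]>150)&(h[...,2]>60)).astype(np.uint8)
    k[:130]=0;k[260:]=0;k[:,:350]=0;k[:,460:]=0
    ys,xs=np.nonzero(k);print("red n",len(xs),"x",xs.min(),xs.max(),"y",ys.min(),ys.max(),cv2.minAreaRect(np.c_[xs,ys].astype(np.int32)))
    return im,k
def grip(t,b=-.18):
    yaw=np.radians(-6.6);M=np.array([[np.cos(yaw),-np.sin(yaw),0],[np.sin(yaw),np.cos(yaw),0],[0,0,1]])
    a=1.26+b-t;c=1.26-t;B=np.array([-35,74])+10*np.array([-np.cos(c),np.sin(c)])
    for s in(37,107):
        p=B+s*np.array([-np.cos(a),np.sin(a)]);print(t,proj("scene",M@[0,*p]+[489,-108,0]).round(1))
E
python3 -c "
from h import *
redinfo();[grip(t) for t in(0,.3,.6,.8,1.26)]"
```

```text
red n 96 x 389 403 y 150 165 ((396.4800109863281, 156.86001586914062), (6.199999809265137, 18.80000114440918), 36.869895935058594)
0 [386.1 161.3]
0 [393.4 138.7]
0.3 [388.1 162.4]
0.3 [398.  142.3]
0.6 [389.5 164.8]
0.6 [401.1 148.7]
0.8 [390.  166.9]
0.8 [402.1 154.1]
1.26 [389.9 173. ]
1.26 [401.5 169.1]
```

The handle follows and is at about 0.65 rad. Continuing.

```bash
python3 -m jog '{"jaw":[0,0,0,0,0],"slide":[[-0.13,0,0.15],[-0.12,0,0.15],[-0.12,0,0.15],[-0.12,0,0.15],[0,0,0]],"spin":[0,0,0,0,0]}'|grep -E "pos|^force"
python3 -m jog '{"jaw":[0,0,0,0],"slide":[[-0.1,0,0.16],[-0.1,0,0.16],[-0.08,0,0.1],[0,0,0]],"spin":[0,0,0,0]}'|grep -E "pos|^force"
python3 -m jog '{"jaw":[0,0,0],"slide":[[-0.04,0,0.1],[-0.04,0,0.1],[0,0,0]],"spin":[0,0,0]}'|grep -E "pos|^force"
python3 -c "
from h import *
redinfo();[grip(t) for t in(.9,1.05,1.15)]"
```

```text
ee_pos: [476.3, -226.8, 106.8]
force: [-0.4, -0.1, -0.1]
ee_pos: [475.6, -234.8, 94.7]
force: [0.4, 0.5, 0.5]
ee_pos: [475.4, -237.1, 88.8]
force: [0.4, 0.2, 2.0]
red n 69 x 390 404 y 161 171 ((397.2306823730469, 165.34613037109375), (5.824352264404297, 14.976905822753906), 56.3099365234375)
0.9 [390.1 168.1]
0.9 [402.3 157.2]
1.05 [390.2 170.1]
1.05 [402.3 162. ]
1.15 [390.1 171.5]
1.15 [402.  165.4]
```

```bash
for i in 1 2 3 4; do python3 -m jog '{"jaw":[0,0],"slide":[[0,0,0.07],[0,0,0]],"spin":[0,0]}'|grep -E "pos|^force";done
```

```text
ee_pos: [475.4, -237.6, 86.9]
force: [-0.3, 0.4, 1.3]
ee_pos: [475.4, -237.8, 84.8]
force: [-1.0, -2.2, 3.5]
ee_pos: [475.5, -237.7, 82.7]
force: [-1.0, -2.0, 3.0]
ee_pos: [475.6, -237.3, 80.5]
force: [0.6, -2.1, 2.7]
```

```bash
for i in 1 2 3 4; do python3 -m jog '{"jaw":[0,0],"slide":[[0,0,0.06],[0,0,0]],"spin":[0,0]}'|grep -E "pos|^force";done;python3 -c "
from h import *
redinfo();[grip(t) for t in(1.15,1.26)]"
```

```text
ee_pos: [475.4, -236.7, 78.4]
force: [0.3, -0.7, 2.3]
ee_pos: [474.9, -236.2, 76.3]
force: [0.0, 0.4, 0.1]
ee_pos: [475.1, -236.5, 74.9]
force: [-0.0, -0.3, -0.2]
ee_pos: [475.2, -236.6, 73.8]
force: [-1.4, 2.0, 5.7]
red n 58 x 390 404 y 167 174 ((397.300048828125, 169.90000915527344), (5.0596442222595215, 13.914020538330078), 71.56504821777344)
1.15 [390.1 171.5]
1.15 [402.  165.4]
1.26 [389.9 173. ]
1.26 [401.5 169.1]
```

Force fell to zero at z≈76 (over centre) and rose again at 73.8 (the stop). I'll back off and check.

```bash
python3 -m jog '{"jaw":[0,0],"slide":[[0,0,0.03],[0,0,0]],"spin":[0,0]}'|grep -E "pos|^force"; python3 -m jog '{"jaw":[0,0,0,0,0,0,0,0],"slide":[[0,0,-0.3],[0,0,-1],[0,0,-1],[-0.8,0,-1],[-0.8,0,-1],[-0.8,0,-0.5],[0,0,0],[0,0,0]],"spin":[0,0,0,0,0,0,0,0]}'
python3 - <<'E'
from h import *
s,k=redinfo();[grip(t) for t in(1.15,1.26)]
a=cv2.resize(s[140:230,320:420],(660,594),interpolation=cv2.INTER_CUBIC)
cv2.imwrite("pics/c6.png",a)
E
```

```text
ee_pos: [475.3, -236.6, 73.5]
force: [-1.8, 3.0, 9.0]
time_s: 27.4
ee_pos: [466.9, -308.3, 216.1]
ee_rot: [-180.0, -0.0, 83.5]
force: [-0.3, -0.5, 0.4]
gripper_width: 0.7
gripper_force: 0.0
red n 67 x 390 404 y 166 173 ((397.31036376953125, 169.22415161132812), (5.383564472198486, 14.049790382385254), 66.80140686035156)
1.15 [390.1 171.5]
1.15 [402.  165.4]
1.26 [389.9 173. ]
1.26 [401.5 169.1]
```

View pics/c6.png

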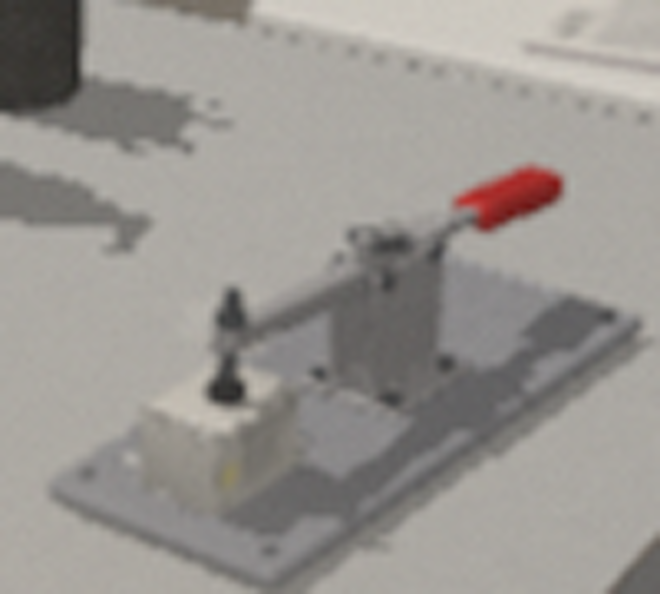

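The arm looks level with the pad on the carton and the handle down. The red mask shifted about 1 px, so I'll check gently that the handle rests at the stop height.

```bash
python3 -m jog '{"jaw":[0,0,0,0,0,0,0,0],"slide":[[0.8,0,0.5],[0.8,0,1],[0.8,0,1],[0,0,1],[0,0,0.9],[0,0,0.2],[0,0,0],[0,0,0]],"spin":[0,0,0,0,0,0,0,0]}'|grep -E "pos|^force"; for i in 1 2 3 4; do python3 -m jog '{"jaw":[0,0],"slide":[[0,0,0.03],[0,0,0]],"spin":[0,0]}'|grep -E "pos|^force";done
```

```text
ee_pos: [476.1, -237.1, 79.3]
force: [-0.2, -0.7, 1.4]
ee_pos: [476.0, -237.4, 78.6]
force: [-0.3, 1.0, 0.2]
ee_pos: [475.5, -237.2, 77.0]
force: [0.5, -0.1, 0.2]
ee_pos: [475.3, -237.0, 75.7]
force: [-0.8, -0.6, -0.3]
ee_pos: [475.4, -237.1, 74.8]
force: [-0.3, 1.0, 0.5]
```

No contact down to 74.8, so the handle stayed at its stop (about 73.9). Retreating and handing in.

```bash
python3 -m jog '{"jaw":[0,0,0,0,0,0,0,0],"slide":[[0,0,-0.3],[0,0,-1],[0,0,-1],[-0.8,0,-1],[-0.8,0,-1],[-0.8,0,-0.5],[0,0,0],[0,0,0]],"spin":[0,0,0,0,0,0,0,0]}'
python3 -c "
from workcell import env
print(env.job_done())"
```

```text
time_s: 29.85
ee_pos: [467.0, -308.3, 219.0]
ee_rot: [180.0, -0.0, 83.5]
force: [0.3, 0.1, 0.3]
gripper_width: 0.3
gripper_force: 0.0
the job is handed in; nothing more can be done
None
```

The carton is seated in the fence corner, pressed against both walls, and clamped with the handle over centre on its stop; the arm is clear of everything and the job was handed in at about 30 s (no verdict was returned).

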